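# Fold the emptied pot crate flat

### The job

The blue folding crate on the sowing bench is empty: fold it flat where it stands by pushing its walls inward, first the two short end walls, then the long side that is hinged lower (the one without the white label holder), and last the long side with the label holder. Press that last wall down past the two orange spring catches until it snaps home and the crate stays flat by itself. Do not force the walls, keep the crate flat on the bench within a few centimetres of its place, and leave the other things alone.

Things in the scene. Friction and masses are not known exactly. Their poses are not given: they have to be found in the camera images.
- crate: Loose blue perforated folding crate, empty, about 0.5 kg, 210 mm long (own x), 155 wide (own y), 96 high. Origin: centre of its underside; z up. Inner floor 5 mm up. Four 5 mm thick walls hinged at their lower edges: end_a at +x, end_b at -x, side_first at +y, side_last at -y. Upright end walls stop the long walls from folding. Slides if pushed with more than about 3 N.
- end_a (a joint): Fold angle of the short end wall at crate +x (132 mm wide, 87 tall; hinge along crate y at x = +90 mm, 9 mm above the bench). 0 = upright, grows as its top tips towards the crate's middle, 1.571 = flat. Every wall has a slightly stiff hinge: it stays put within about 0.3 rad of upright and drops inward by itself beyond about 0.5.
- end_b (a joint): The same for the short end wall at the crate's -x end (hinge at x = -90 mm, 9 mm above the bench).
- side_first (a joint): Fold angle of the long wall without label at the crate's +y side (188 mm long, 80.5 mm tall; hinge axis along crate x at y = +70 mm, 15.5 mm above the bench). 0 = upright, 1.571 = flat over the folded ends. It must be down before side_last, which overlaps it.
- side_last (a joint): Fold angle of the long wall with the white label holder at crate -y (188 mm long, 74 tall; hinge along crate x at y = -70 mm, 22 mm up). 0 = upright. Tipped in, it drops until pins at its short edges rest on the two catches at about 1.36 rad, free edge 15 mm proud. Pressed near its free edge with 5 to 10 N it snaps past them, resistance drops and it stays at 1.571: flat, top face 25 mm up.
- end_a_top (a point): Middle of the upper edge of end wall a (96 mm above the bench when upright); moves with the wall.
- end_b_top (a point): Middle of the upper edge of end wall b.
- side_first_top (a point): Middle of the upper edge of the long wall to be folded first (the one without label).
- side_last_top (a point): Middle of the upper edge of the long wall with the white label holder (60 mm wide), folded last.
- catch_a: Orange spring bump (8 mm thick, 20 mm long) on the 38 mm high orange tongue at the crate's +x end, at crate x = +100, y = -28 mm, 26 mm above the bench. It yields outward 2 mm as the pin at the short edge of side_last is pressed past it, then holds the pin down.
- catch_b: The same catch at the crate's -x end (crate x = -100, y = -28 mm).
- labels: Bundle of blue plant labels lying on the bench near one end of the crate, 22 x 114 x 14 mm; origin at the centre of its underside. Leave alone.
- tweezers: Green plastic seed tweezers lying on the bench beside the crate, 130 x 20 x 9 mm; origin at the centre of the underside. Leave alone.
- dibber: Wooden dibber with steel tip lying on the bench beside the crate, 145 mm long, 22 mm thick; origin under the middle. Leave alone.
- spray: White bottle, 68 mm across, 150 mm tall, upright on the bench; origin at the centre of its foot. Leave alone.
- clay_pot: Terracotta pot, 104 mm across, 86 mm tall; origin at the centre of its foot. Leave alone.
- grit_jar: Jar with green lid, 70 mm across, 90 mm tall; origin at the centre of its foot. Leave alone.

How it is judged (in metres and radians):
On the way, in this order (a step that is already met when the one before it is completed fails the run):
1. both end walls lie flat while both long walls still stand (value of joint each of end_a, end_b above 1.5 rad and value of joint each of side_first, side_last below 0.5 rad), for 0.2 s.
2. the long wall without label lies flat while the one with the label holder still stands (value of joint side_first above 1.5 rad and value of joint side_last below 0.5 rad), for 0.2 s.
3. the wall with the label holder has snapped home (value of joint side_last above 1.53 rad), for 0.2 s.
At the end, for the whole second after the job is handed in: All four walls lie flat (ends and first side beyond 1.50 rad, label side snapped home beyond 1.53 rad), and the crate lies level on the bench (tilt under 0.05 rad, underside under 6 mm), at rest, within 80 mm of where it started (value of joint each of end_a, end_b, side_first above 1.5 rad and value of joint side_last above 1.53 rad and angle between crate's own z axis and vertical below 0.05 rad and height (world z) of crate below 0.006 m and distance of crate from where it was at the start of the episode below 0.08 m and linear speed of crate below 0.01 m/s); the robot touches nothing.
It fails at once if a wall or the crate is forced (over 40 N from the robot) (contact force between any of the arm, the fingers and crate above 40 N).
It fails at once if the crate is lifted or tipped (height (world z) of crate above 0.03 m or angle between crate's own z axis and vertical above 0.3 rad).
It fails at once if another thing is moved more than 30 mm (distance of any of labels, tweezers, dibber, spray, clay_pot, grit_jar from where it was at the start of the episode above 0.03 m).
It also fails if it takes over 54 s, if anything falls off the work surface, if the arm or the gripper's body presses on something with over 40 N, if the wrist force passes 120 N, or if a joint passes its speed limit or range.

### The arm

A 6-joint arm with a two-finger parallel gripper is mounted at the origin on the work surface. World frame = base frame: x ahead of the robot, y to its left, z up, the work surface at z = 0. Lengths are in m, angles in degrees, forces in N, time in s.
With the tool pointing down it reaches from about 0.25 to 0.725 m from the base axis. Payload 9.7 kg.
Tool frame: the origin (TCP) lies midway between the tips of the shut fingers; the grasp point (between the pads) lies 19 mm behind it (bot.hold_point_z is the distance from the TCP to the grasp point, in m); z points along the fingers, y is the line along which they close (so a half turn about z gives the same grasp; the last joint's range is limited). The gripper opens to 85 mm and grips with 20 to 120 N. Pads are 22 mm wide; open, the fingers measure 114 mm over their backs; the gripper's body (76 mm by 85 mm) begins 54 mm behind the grasp point. The pads swing forward as they close: fully open they stand 13 mm farther back than shut.
Start: joints at [-65.145, 4.979, 10.078, 95.1, 0, 90], TCP at [0.231, -0.499, 0.198] pointing down, gripper open.
Joint ranges: [-179.16, 179.16], [-48.56, 103.87], [-65.8, 70.77], [-126.05, 130.52], [-82.76, 87.17], [-180, 180]. Speed limits (degrees/s): [127.2, 127.2, 147.25, 180, 180, 180].

### API

Orientations are given as [roll, pitch, yaw] about the fixed x, y, z axes, in that order (R = Rz(yaw) Ry(pitch) Rx(roll)).
In Python, from workcell import bot gives the robot as it stands.
- The arm moves only by the tool play_rows, never from a script. Its argument "steps" is a list that holds one entry, the list of rows, each a list of 4 numbers: the shift along the tool's x, y, z in m, then the turn about the tool's z in rad. In form: [[[tx, ty, tz, yaw], ...]]. A call has exactly 5 rows; each row shifts and turns the commanded pose from where the row before left it, along the tool's axes as they then stand; what a row does not reach is not made up. A row lasts 1/12 s, in which the tool goes at most 41.7 mm and 7.16 degrees, less where a joint would pass 70% of its speed; a pose out of reach is approached as far as the arm can. A call is refused whole if a number of a shift passes 0.0417 or a number of a turn 0.125, either way. A call with a gripper value outside its range is refused whole. "gripper" is the finger opening in m, from 0 to 0.0854, set as the call begins (left out, the last holds). The fingers move at their own pace and stop on an object; "squeeze" is the grip in N (left out, the last holds). Time passes only in rows, so rows that do not move let the fingers close, or fill a call up. It gives the time, the measured TCP pose, the force, the opening and the grip force at its end, in the units of the state.
- bot.get_obs(): the state, without advancing time (a new reading comes with each control period).
- bot.camera(name): name is "side" or "top"; returns a dict with "img" (480x640x3 uint8, blue, green, red), "vfov" (degrees; the focal length in pixels is half the picture's height over the tangent of half this angle, whatever the lens; pixels are square), "cx", "cy" (the principal point, pixels), "xyz" and "attitude" of the camera in the world. Camera axes: x right, y down, z forward; pixel columns grow to the right and rows downward; lengths in m; the calibration is good to about 2 mm. A picture is of the moment at which its call begins. There is no depth.
- bot.job_done(): hands the job in; it is judged then, once.
The state is a dict: "time": time; "q": joint angles; "qd": joint speeds; "joint_efforts": joint torques, N m; "ee_pos": TCP position; "tcp_rot": TCP orientation; "wrist_force": force on the tool from outside, world axes, zero at the start; "torque": the same for the moment, N m; "opening": finger opening in m; "grasp_force": force on a finger pad.
Only numpy, scipy, OpenCV 4.12 (cv2) and the standard library are available. Lean on these libraries where they do the work, as an engineer would, in place of code of your own. Each camera call takes 0.05 s, during which the arm holds its last target. There are 200 camera calls.

## Working session

There is one attempt and no reset: what is moved stays moved. The work goes in short steps, Python scripts to look and compute and a tool call to move; the robot and the scene stay as the last step left them, time stands still between calls to the robot, and variables do not carry over. Pictures are saved under pics/ and viewed, at most 10 in all, crops included, and the job is handed in when it is done.

Besides the shell and the picture viewer there is one more tool, called after "Call:" as name(argument=value, ...) on one line, values as JSON. play_rows: Moves the arm, as the interface text tells. Its arguments: {"type":"object","properties":{"steps":{"type":"array","items":{"type":"array","items":{"type":"array","items":{"type":"number"}}}},"gripper":{"type":"number"},"squeeze":{"type":"number"}},"required":["steps"]}

```bash
ls; mkdir -p pics; python3 - <<'E'
from workcell import bot
import cv2
for n in("top","side"):
    c=bot.camera(n); cv2.imwrite(f"pics/{n}0.png",c["img"]); print(n,c["vfov"],c["cx"],c["cy"],c["xyz"],c["attitude"])
o=bot.get_obs();print(o)
E
```

```text
pics
top 49.01643334497134 320.48409042075417 233.47906036278536 [ 0.40417528 -0.00249103  1.15353994] [-171.37717573    1.3073422   -89.75573329]
side 53.176230192329676 327.7597837019792 236.9726090707258 [ 0.45882367 -0.77555148  0.63722369] [-123.58666635    1.23510709   -8.80673488]
{'time': 0.1, 'q': array([-6.51442914e+01,  5.00742538e+00,  1.00404192e+01,  9.50997543e+01,
       -2.75589347e-03,  9.00007946e+01]), 'qd': array([ 0.01082778, -0.05490295,  0.19557561, -0.00352384,  0.05308131,
        0.0501711 ]), 'joint_efforts': array([-1.95850821e-04, -5.21562946e+01,  4.65652227e+01,  1.60394318e-02,
        5.40593021e-06, -2.99332510e-05]), 'ee_pos': array([ 0.23107016, -0.49884376,  0.19757178]), 'tcp_rot': array([-1.79933240e+02,  2.75681745e-03,  2.48549172e+01]), 'wrist_force': array([ 0.48230811,  0.58420959, -0.04108851]), 'torque': array([0.00775644, 0.0139765 , 0.0219578 ]), 'grasp_force': 0.0, 'opening': 0.08566224578502657}
```

View pics/top0.png

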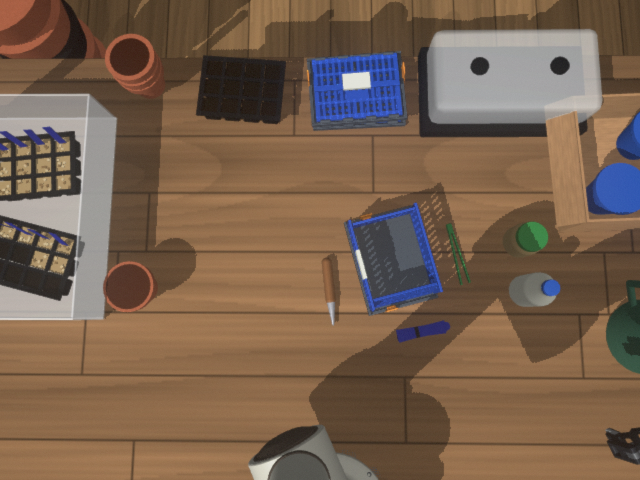

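View pics/side0.png

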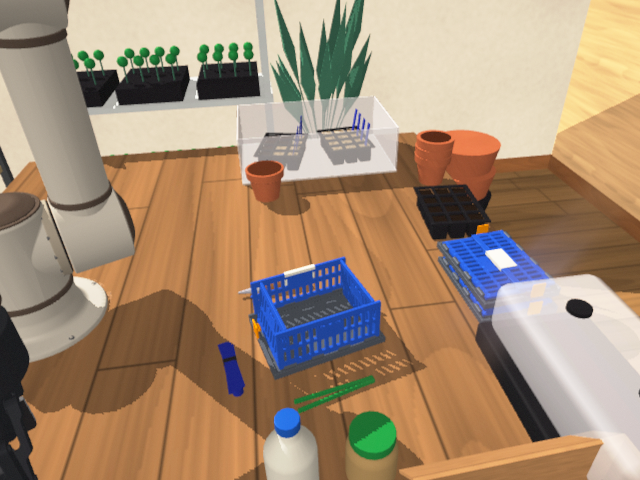

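```bash
cat > h.py <<'E'
import numpy as np, cv2
from scipy.spatial.transform import Rotation as R
def cam(c):
    f=240/np.tan(np.radians(c["vfov"]/2)); return f,R.from_euler("xyz",c["attitude"],degrees=True).as_matrix()
def ray(c,uv,z):
    f,M=cam(c); d=M@np.array([(uv[0]-c["cx"])/f,(uv[1]-c["cy"])/f,1]); p=np.array(c["xyz"]); return p+d*(z-p[2])/d[2]
def proj(c,p):
    f,M=cam(c); q=M.T@(np.array(p)-c["xyz"]); return np.array([c["cx"]+f*q[0]/q[2],c["cy"]+f*q[1]/q[2]])
E
python3 - <<'E'
from h import *
from workcell import bot
c=bot.camera("top")
im=c["img"]; cv2.imwrite("pics/crop.png",cv2.resize(im[195:325,335:475],None,fx=4.5,fy=4.5,interpolation=cv2.INTER_CUBIC))
for uv in [(347,222),(417,206),(441,290),(372,307)]: print(uv,ray(c,uv,.096))
hsv=cv2.cvtColor(im,cv2.COLOR_BGR2HSV)
m=cv2.inRange(hsv,(8,200,180),(18,255,255))
print(proj(c,[.4,-.1,0]))
E
```

```text
(347, 222) [ 0.5881719  -0.03159256  0.096     ]
(417, 206) [ 0.62133439 -0.17436563  0.096     ]
(441, 290) [ 0.45094272 -0.21798481  0.096     ]
(372, 307) [ 0.41689538 -0.08063177  0.096     ]
[377.77994863 315.45822357]
```

View pics/crop.png

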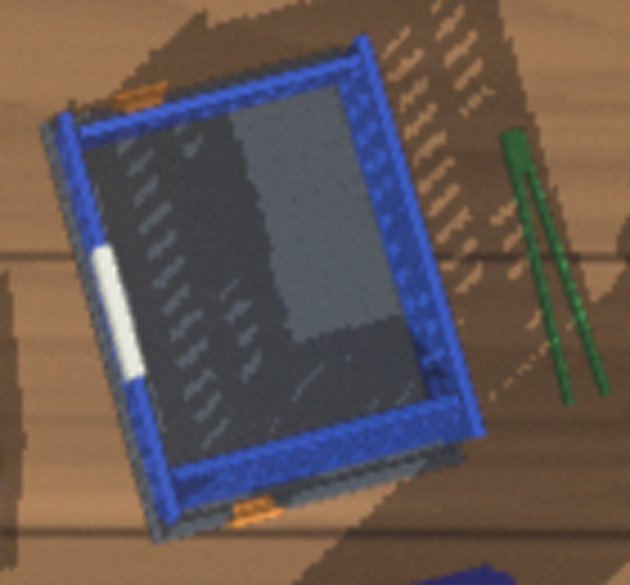

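```bash
cat >> h.py <<'E'
def tocrate(p,C,yaw):
    d=np.array(p)[:2]-C; c,s=np.cos(yaw),np.sin(yaw); return np.array([c*d[0]+s*d[1],-s*d[0]+c*d[1]])
E
python3 - <<'E'
from h import *
from workcell import bot
c=bot.camera("top");o=bot.get_obs()
k=lambda u,v:ray(c,(335+(u+.5)/4.5-.5,195+(v+.5)/4.5-.5),.096)[:2]
L1,L2,F1,F2=k(58,118),k(165,523),k(370,38),k(485,433)
print(np.linalg.norm(L1-L2),np.linalg.norm(F1-F2),np.linalg.norm(L1-F1),np.linalg.norm(L2-F2))
C=(L1+L2+F1+F2)/4; x=(L2+F2-L1-F1); yaw=np.arctan2(x[1],x[0]); print("C",C,np.degrees(yaw))
np.save("crate.npy",[*C,yaw])
for cam_ in[c]:
  im=cam_["img"];hsv=cv2.cvtColor(im,cv2.COLOR_BGR2HSV)
  m=cv2.inRange(hsv,(8,190,180),(20,255,255));m[:200]=0;m[315:]=0;m[:,:340]=0;m[:,450:]=0
  n,l,s,ce=cv2.connectedComponentsWithStats(m)
  for i in range(1,n):
    if s[i,4]>8: print("orange",ce[i],tocrate(ray(cam_,ce[i],.036),C,yaw))
print("tcp in crate",tocrate(o["ee_pos"],C,yaw),"turn rad",np.radians(o["tcp_rot"][2])-(yaw%np.pi))
E
```

```text
0.1870986797857364 0.18413340942120932 0.14627538604431142 0.14708829902507994
C [ 0.51917674 -0.12664864] -165.48845354708033
tcp in crate [0.3721517 0.2882058] turn rad 0.18053230633944062
```

Call:
play_rows(steps=[[[0,0,0,0.09],[0,0,0,0.09],[0.0158,-0.0192,0,0],[0.0158,-0.0192,0,0],[0.0158,-0.0192,0,0]]], gripper=0)

```text
time: 0.62
ee_pos: [0.2626, -0.4306, 0.1977]
tcp_rot: [-180.0, 0.0, 14.5]
wrist_force: [-1.0, 0.2, 0.5]
opening: 0.0256
grasp_force: 0.0
```

Call:
play_rows(steps=[[[0.0158,-0.0192,0,0],[0.0158,-0.0192,0,0],[0.0158,-0.0192,0,0],[0.0158,-0.0192,0,0],[0.0158,-0.0192,0,0]]])

```text
time: 1.03
ee_pos: [0.3152, -0.3175, 0.1981]
tcp_rot: [-180.0, -0.0, 14.5]
wrist_force: [-0.2, 0.8, 0.8]
opening: -0.0002
grasp_force: 0.0
```

Call:
play_rows(steps=[[[0.0158,-0.0192,0,0],[0.0158,-0.0192,0,0],[0.0158,-0.0192,0,0],[0.0158,-0.0192,0,0],[0.0158,-0.0192,0,0]]])

```text
time: 1.45
ee_pos: [0.3676, -0.2047, 0.1982]
tcp_rot: [180.0, -0.0, 14.5]
wrist_force: [0.2, -1.2, 0.3]
opening: -0.0002
grasp_force: 0.0
```

```bash
cat > st.py <<'E'
from h import *
from workcell import bot
a=np.load("crate.npy");o=bot.get_obs()
print(o["time"],"crate xy",tocrate(o["ee_pos"],a[:2],a[2]).round(4),"z",o["ee_pos"][2].round(4),"rot",o["tcp_rot"],"want yaw",np.degrees(a[2])%180,"F",o["wrist_force"],o["opening"])
E
python3 st.py
```

```text
1.45 crate xy [0.1663 0.0376] z 0.1982 rot [ 1.79997719e+02 -3.60713677e-03  1.45325312e+01] want yaw 14.511546452919674 F [ 0.161812   -1.16238954  0.29216   ] -0.00015444728745371217
```

Call:
play_rows(steps=[[[0.0155,-0.019,0.02,0],[0.0155,-0.019,0.02,0],[0,0,0.027,0],[0,0,0.027,0],[0,0,0.026,0]]])

```text
time: 1.87
ee_pos: [0.3878, -0.1607, 0.0769]
tcp_rot: [180.0, -0.0, 14.6]
wrist_force: [-0.1, 0.5, 0.4]
opening: 0.0
grasp_force: 0.0
```

Call:
play_rows(steps=[[[0.007,0,0,0],[0.006,0,0,0],[0.006,0,0,0],[0.005,0,0,0],[0.005,0,0,0]]])

```text
time: 2.28
ee_pos: [0.4174, -0.1543, 0.0798]
tcp_rot: [179.9, -0.1, 14.5]
wrist_force: [0.3, 0.1, 0.6]
opening: 0.0003
grasp_force: 0.0
```

Call:
play_rows(steps=[[[0.004,0,0,0],[0.004,0,0,0],[0.004,0,0,0],[0.004,0,0,0],[0.004,0,0,0]]])

```text
time: 2.7
ee_pos: [0.4356, -0.1489, 0.0782]
tcp_rot: [-180.0, 0.0, 14.5]
wrist_force: [-0.1, -0.5, -0.2]
opening: -0.0001
grasp_force: 0.0
```

Call:
play_rows(steps=[[[0.005,0,0,0],[0.005,0,0,0],[0.005,0,0,0],[0.005,0,0,0],[0.005,0,0,0]]])

```text
time: 3.12
ee_pos: [0.4599, -0.1426, 0.0781]
tcp_rot: [-180.0, 0.0, 14.5]
wrist_force: [-0.4, -0.6, 0.1]
opening: 0.0002
grasp_force: 0.0
```

```bash
python3 st.py; python3 - <<'E'
from h import *
from workcell import bot
c=bot.camera("side"); cv2.imwrite("pics/s1.png",cv2.resize(c["img"][220:400,200:420],None,fx=3,fy=3))
E
```

```text
3.1167 crate xy [0.0613 0.0006] z 0.0781 rot [-1.79995918e+02  1.74582683e-03  1.45437718e+01] want yaw 14.511546452919674 F [-0.4332575  -0.64437888  0.12192547] 0.00017049677766697779
```

View pics/s1.png

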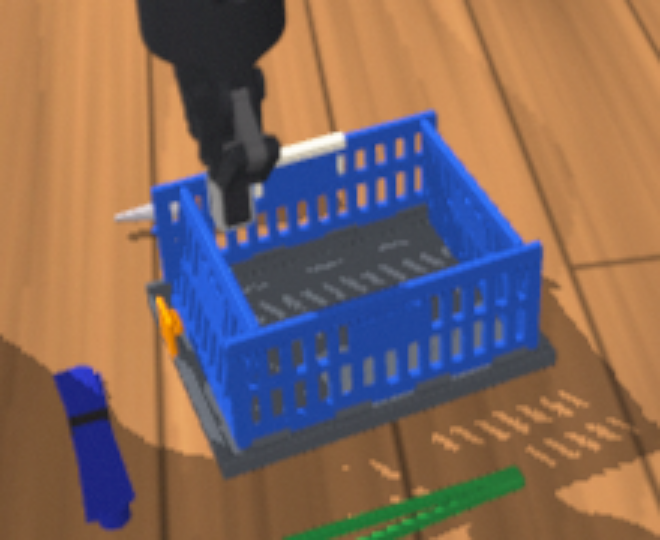

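```bash
python3 - <<'E'
from h import *
from workcell import bot
c=bot.camera("side"); a=np.load("crate.npy")
co,s=np.cos(a[2]),np.sin(a[2])
def P(x,y,z):
    p=proj(c,[a[0]+co*x-s*y,a[1]+s*x+co*y,z]); return ((p-[200,220])*3).round()
print("tip",P(.061,0,.078))
for t in (0,.15,.3,.45,.6):
    x=.09-.087*np.sin(t);z=.009+.087*np.cos(t); print(t,P(x,-.066,z),P(x,0,z),P(x,.066,z))
c=bot.camera("top"); cv2.imwrite("pics/t1.png",cv2.resize(c["img"][195:325,335:475],None,fx=4,fy=4))
E
```

```text
tip [239. 260.]
0 [155. 184.] [187. 251.] [224. 326.]
0.15 [177. 179.] [210. 245.] [247. 320.]
0.3 [197. 178.] [231. 243.] [270. 317.]
0.45 [217. 178.] [252. 244.] [292. 317.]
0.6 [235. 182.] [271. 247.] [312. 320.]
```

View pics/t1.png

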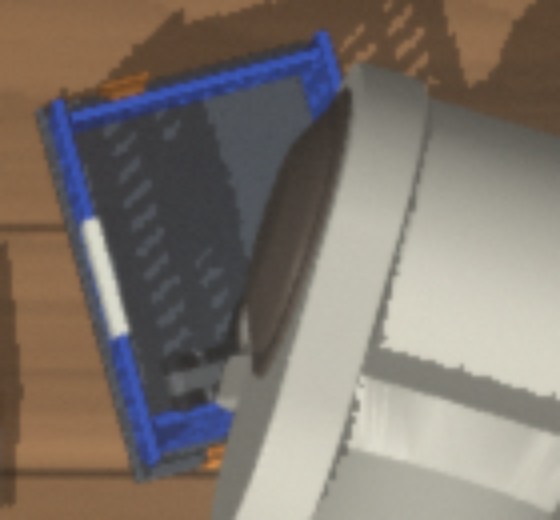

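```bash
python3 - <<'E'
from h import *
from workcell import bot
c=bot.camera("side"); o=bot.get_obs()
im=cv2.resize(c["img"][240:330,235:335],None,fx=7,fy=6.5,interpolation=cv2.INTER_CUBIC)
p=(proj(c,o["ee_pos"])-[235,240])*[7,6.5]; print(p)
cv2.circle(im,tuple(int(v) for v in p),4,(0,0,255),-1)
cv2.imwrite("pics/s2.png",im)
E
```

```text
[309.33137403 435.27701992]
```

View pics/s2.png

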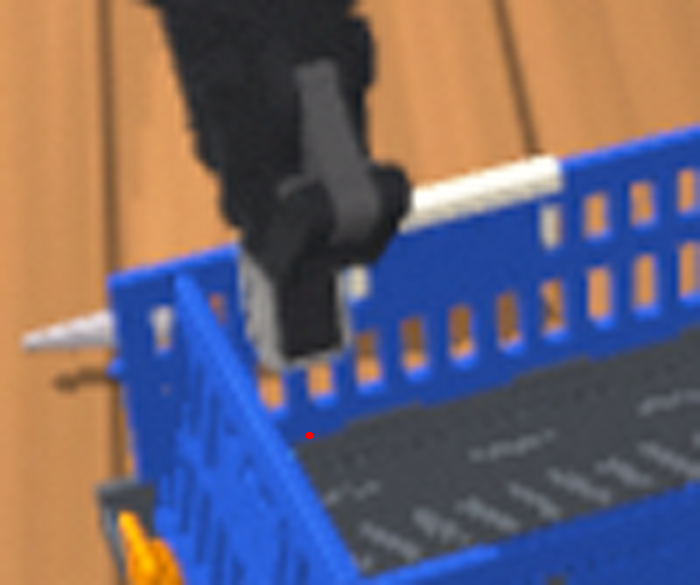

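```bash
python3 - <<'E'
from h import *
from workcell import bot
t=bot.camera("top");s=bot.camera("side"); p=np.array([.23107,-.49884,.19757])
print("start tcp top",proj(t,p),"side",proj(s,p))
o=bot.get_obs();print("now top crop4",(proj(t,o["ee_pos"])-[335,195])*4)
a=np.load("crate.npy");co,si=np.cos(a[2]),np.sin(a[2])
W=lambda x,y,z:[a[0]+co*x-si*y,a[1]+si*x+co*y,z]
# crate base corners & rim in both
for q in [(.0925,-.0725,.096),(.0925,.0725,.096),(-.0925,.0725,.096),(-.0925,-.0725,.096),(.105,.0775,0),(-.105,.0775,0),(.105,-.0775,0)]:
    print(q,"top crop4.5",((proj(t,W(*q))-[335,195])*4.5).round(),"side",proj(s,W(*q)).round(1))
A=cv2.imread("pics/top0.png")[380:480,540:640];B=cv2.imread("pics/side0.png")[380:480,0:100]
cv2.imwrite("pics/st.png",np.hstack([cv2.resize(A,None,fx=4,fy=4),cv2.resize(B,None,fx=4,fy=4)]))
E
```

```text
start tcp top [620.56854085 416.11782855] side [ 49.92119869 494.44325316]
now top crop4 [267.23700711 364.57930119]
(0.0925, -0.0725, 0.096) top crop4.5 [164. 516.] side [249.5 279.6]
(0.0925, 0.0725, 0.096) top crop4.5 [482. 435.] side [274.3 331.9]
(-0.0925, 0.0725, 0.096) top crop4.5 [367.  37.] side [378.1 299.4]
(-0.0925, -0.0725, 0.096) top crop4.5 [ 58. 116.] side [342.3 254.3]
(0.105, 0.0775, 0) top crop4.5 [458. 466.] side [272.9 377.6]
(-0.105, 0.0775, 0) top crop4.5 [339.  51.] side [383.6 339.5]
(0.105, -0.0775, 0) top crop4.5 [146. 546.] side [248.1 319. ]
```

View pics/st.png

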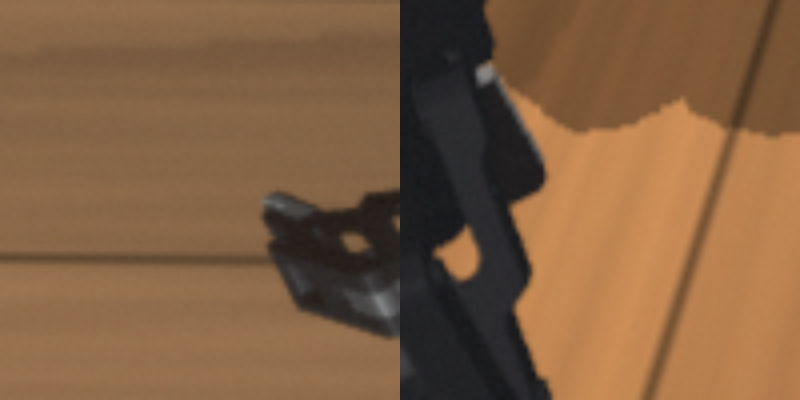

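Call:
play_rows(steps=[[[0,0,-0.02,0],[0,0,-0.025,0],[-0.025,0,0,0],[-0.028,0,0,0],[-0.028,0,0,0]]])

```text
time: 3.83
ee_pos: [0.3802, -0.1632, 0.1234]
tcp_rot: [180.0, -0.0, 14.6]
wrist_force: [0.5, 0.2, -0.1]
opening: 0.0
grasp_force: 0.0
```

Call:
play_rows(steps=[[[0,0,0.02,0],[0,0,0.025,0],[0,0,0.02,0],[0,0,0,0],[0,0,0,0]]])

```text
time: 4.25
ee_pos: [0.3803, -0.1629, 0.0581]
tcp_rot: [-180.0, 0.1, 14.5]
wrist_force: [0.1, 0.5, 0.6]
opening: 0.0
grasp_force: 0.0
```

```bash
python3 st.py; cat > shot.py <<'E'
from h import *
from workcell import bot
import sys
c=bot.camera("side"); o=bot.get_obs()
im=cv2.resize(c["img"][220:370,210:400],None,fx=4,fy=4,interpolation=cv2.INTER_CUBIC)
p=(proj(c,o["ee_pos"])-[210,220])*4
cv2.circle(im,tuple(int(v) for v in p),4,(0,0,255),-1)
cv2.imwrite("pics/"+sys.argv[1],im)
E
python3 shot.py s3.png
```

```text
4.25 crate xy [0.1435 0.0003] z 0.0581 rot [-1.79951703e+02  6.09214471e-02  1.45289781e+01] want yaw 14.511546452919674 F [0.09351448 0.51204466 0.55426149] 1.7097247168014377e-05
```

View pics/s3.png

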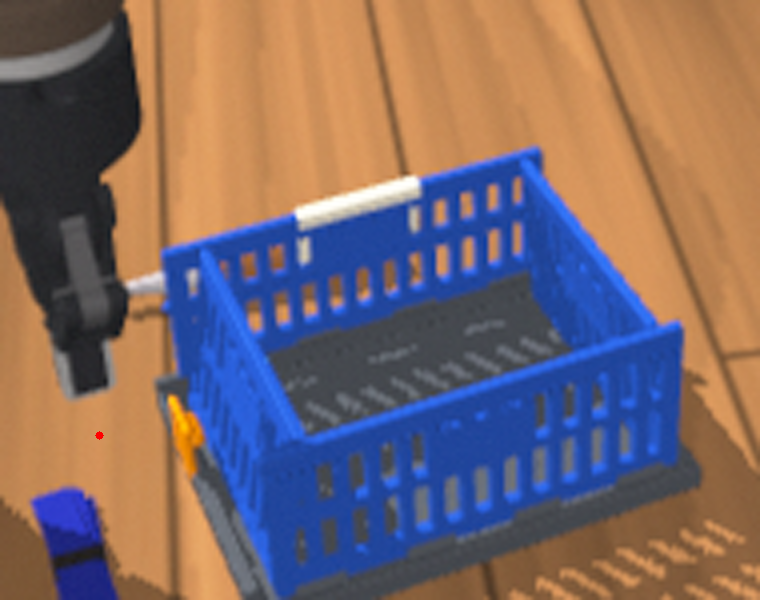

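Call:
play_rows(steps=[[[0.008,0,0,0],[0.008,0,0,0],[0.006,0,0,0],[0.006,0,0,0],[0.006,0,0,0]]])

```text
time: 4.72
ee_pos: [0.4149, -0.1543, 0.0584]
tcp_rot: [180.0, -0.0, 14.6]
wrist_force: [0.3, -0.2, 0.0]
opening: 0.0
grasp_force: 0.0
```

Call:
play_rows(steps=[[[0.005,0,0,0],[0.005,0,0,0],[0.005,0,0,0],[0.005,0,0,0],[0.005,0,0,0]]])

```text
time: 5.13
ee_pos: [0.4385, -0.1481, 0.0582]
tcp_rot: [-180.0, 0.0, 14.5]
wrist_force: [0.0, -0.0, 0.8]
opening: -0.0002
grasp_force: 0.0
```

Call:
play_rows(steps=[[[0.006,0,0,0],[0.006,0,0,0],[0.006,0,0,0],[0.006,0,0,0],[0.006,0,0,0]]])

```text
time: 5.55
ee_pos: [0.4678, -0.1406, 0.0582]
tcp_rot: [-180.0, -0.0, 14.5]
wrist_force: [-0.8, 0.6, 0.9]
opening: -0.0
grasp_force: 0.0
```

```bash
python3 st.py; python3 shot.py s4.png
```

```text
5.55 crate xy [0.0532 0.0006] z 0.0582 rot [-1.79999785e+02 -1.85794250e-03  1.45425237e+01] want yaw 14.511546452919674 F [-0.83004084  0.60368211  0.88892659] -4.171479129636934e-05
```

View pics/s4.png

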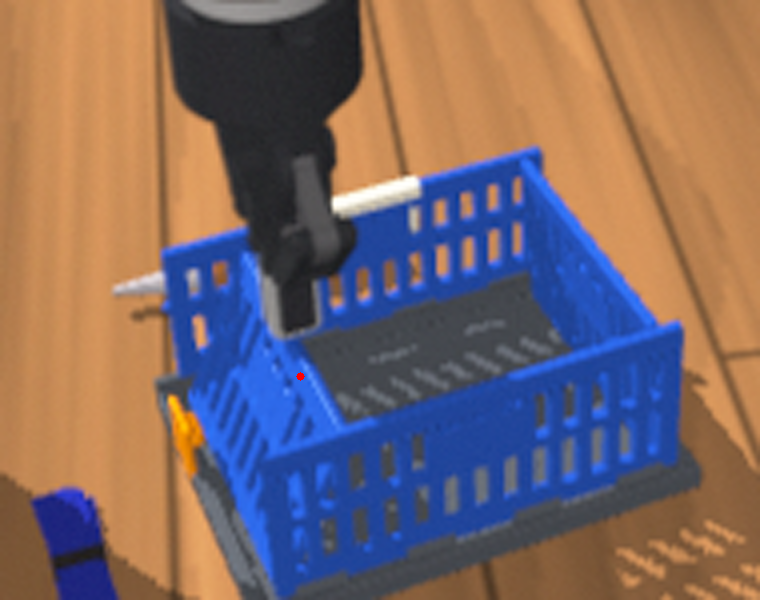

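Call:
play_rows(steps=[[[0.008,0,0,0],[0.008,0,0,0],[0.008,0,0,0],[0.008,0,0,0],[0,0,0,0]]])

```text
time: 6.02
ee_pos: [0.4995, -0.1323, 0.058]
tcp_rot: [180.0, -0.0, 14.6]
wrist_force: [-0.2, -0.3, -0.1]
opening: 0.0001
grasp_force: 0.0
```

Call:
play_rows(steps=[[[0,0,-0.02,0],[0,0,-0.035,0],[0,0,-0.035,0],[-0.01,0,0,0],[0,0,0,0]]])

```text
time: 6.43
ee_pos: [0.4888, -0.1357, 0.1505]
tcp_rot: [179.9, -0.2, 14.5]
wrist_force: [-0.7, -0.1, -1.1]
opening: -0.0001
grasp_force: 0.0
```

```bash
python3 st.py; cat > wall.py <<'E'
from h import *
from workcell import bot
# blueness of sample points on each wall flat / upright, side cam and top cam
a=np.load("crate.npy");co,si=np.cos(a[2]),np.sin(a[2])
W=lambda x,y,z:[a[0]+co*x-si*y,a[1]+si*x+co*y,z]
S={"a_up":[(.09-.0,y,.0935) for y in np.linspace(-.05,.05,11)],"a_flat":[(x,y,.012) for x in np.linspace(.01,.06,6) for y in np.linspace(-.05,.0,5)],
"b_up":[(-.09,y,.0935) for y in np.linspace(-.05,.05,11)],"b_flat":[(x,y,.012) for x in np.linspace(-.01,-.06,6) for y in np.linspace(-.05,.0,5)],
"first_up":[(x,.07,.0935) for x in np.linspace(-.08,.08,17)],"last_up":[(x,-.07,.09) for x in np.linspace(-.08,.08,17)]}
for n in("side","top"):
    c=bot.camera(n);im=c["img"].astype(int)
    for k,v in S.items():
        px=np.array([im[int(round(q[1])),int(round(q[0]))] for q in (proj(c,W(*p)) for p in v)])
        print(n,k,"blue",np.mean((px[:,0]>90)&(px[:,0]>1.6*px[:,2])).round(2),end="; ")
    print()
E
python3 wall.py
```

```text
6.4333 crate xy [0.0317 0.0011] z 0.1505 rot [ 1.79890046e+02 -1.63812677e-01  1.45336420e+01] want yaw 14.511546452919674 F [-0.74462252 -0.06976113 -1.12492961] -9.851461982040187e-05
side a_up blue 0.73; side a_flat blue 1.0; side b_up blue 0.0; side b_flat blue 0.23; side first_up blue 0.94; side last_up blue 0.65; 
top a_up blue 0.0; top a_flat blue 0.13; top b_up blue 0.0; top b_flat blue 0.0; top first_up blue 0.0; top last_up blue 0.65;
```

Call:
play_rows(steps=[[[0.03,0,0,0],[0.036,0,0,0],[0.036,0,0,0],[0.036,0,0,0],[0.036,0,0,0]]])

```text
time: 6.95
ee_pos: [0.658, -0.0907, 0.1462]
tcp_rot: [-179.9, 0.1, 14.5]
wrist_force: [0.6, 0.2, 1.1]
opening: 0.0005
grasp_force: 0.0
```

Call:
play_rows(steps=[[[0.007,0,0,0],[0,0,0.03,0],[0,0,0.03,0],[0,0,0.03,0],[0,0,0,0]]])

```text
time: 7.37
ee_pos: [0.6597, -0.0891, 0.0496]
tcp_rot: [-179.7, 0.6, 14.5]
wrist_force: [-0.6, -0.3, -1.2]
opening: -0.0
grasp_force: 0.0
```

Call:
play_rows(steps=[[[-0.008,0,0,0],[-0.008,0,0,0],[-0.007,0,0,0],[-0.006,0,0,0],[-0.006,0,0,0]]])

```text
time: 7.78
ee_pos: [0.6297, -0.099, 0.0601]
tcp_rot: [179.9, -0.1, 14.5]
wrist_force: [-0.1, 0.5, 0.1]
opening: 0.0001
grasp_force: 0.0
```

Call:
play_rows(steps=[[[-0.005,0,0,0],[-0.005,0,0,0],[-0.005,0,0,0],[-0.005,0,0,0],[-0.005,0,0,0]]])

```text
time: 8.2
ee_pos: [0.6051, -0.1049, 0.0582]
tcp_rot: [-180.0, 0.0, 14.5]
wrist_force: [-0.6, -0.4, -0.7]
opening: 0.0004
grasp_force: 0.0
```

Call:
play_rows(steps=[[[-0.006,0,0,0],[-0.006,0,0,0],[-0.006,0,0,0],[-0.006,0,0,0],[-0.006,0,0,0]]])

```text
time: 8.62
ee_pos: [0.5759, -0.1125, 0.0582]
tcp_rot: [180.0, 0.0, 14.5]
wrist_force: [-0.1, -0.4, -0.7]
opening: 0.0001
grasp_force: 0.0
```

Call:
play_rows(steps=[[[-0.008,0,0,0],[-0.008,0,0,0],[-0.008,0,0,0],[-0.008,0,0,0],[0,0,0,0]]])

```text
time: 9.03
ee_pos: [0.5442, -0.1208, 0.0584]
tcp_rot: [180.0, 0.0, 14.5]
wrist_force: [0.0, 0.5, 0.1]
opening: -0.0001
grasp_force: 0.0
```

Call:
play_rows(steps=[[[0,0,-0.03,0],[0,0,-0.03,0],[0,0,-0.03,0],[0,0,0,0],[0,0,0,0]]])

```text
time: 9.45
ee_pos: [0.5467, -0.1206, 0.1501]
tcp_rot: [179.9, -0.2, 14.5]
wrist_force: [0.5, -0.8, -0.2]
opening: -0.0001
grasp_force: 0.0
```

```bash
python3 st.py; python3 wall.py
```

```text
9.45 crate xy [-0.0281  0.001 ] z 0.1501 rot [179.90653286  -0.18936945  14.54347407] want yaw 14.511546452919674 F [ 0.52780506 -0.78924714 -0.21345397] -9.839617268799774e-05
side a_up blue 0.82; side a_flat blue 1.0; side b_up blue 0.0; side b_flat blue 1.0; side first_up blue 0.82; side last_up blue 0.65; 
top a_up blue 0.0; top a_flat blue 0.07; top b_up blue 0.0; top b_flat blue 0.2; top first_up blue 0.0; top last_up blue 0.41;
```

Call:
play_rows(steps=[[[-0.014,0.02,0,0],[-0.014,0.03,0,0],[0,0.033,0,0],[0,0.033,0,0],[0,0.033,0,0]]])

```text
time: 9.97
ee_pos: [0.5554, -0.2729, 0.1467]
tcp_rot: [-179.9, 0.1, 14.6]
wrist_force: [1.2, 0.2, 0.5]
opening: -0.0
grasp_force: 0.0
```

Call:
play_rows(steps=[[[0,0,0.03,0],[0,0,0.03,0],[0,0,0.03,0],[0,0,0,0],[0,0,0,0]]])

```text
time: 10.38
ee_pos: [0.5542, -0.2708, 0.0559]
tcp_rot: [-179.8, 0.2, 14.5]
wrist_force: [-0.1, -0.1, 0.6]
opening: 0.0001
grasp_force: 0.0
```

Call:
play_rows(steps=[[[0,-0.008,0,0],[0,-0.008,0,0],[0,-0.007,0,0],[0,-0.006,0,0],[0,-0.006,0,0]]])

```text
time: 10.8
ee_pos: [0.5474, -0.2369, 0.0593]
tcp_rot: [179.9, -0.1, 14.6]
wrist_force: [0.6, -0.3, 0.1]
opening: -0.0001
grasp_force: 0.0
```

Call:
play_rows(steps=[[[0,-0.005,0,0],[0,-0.005,0,0],[0,-0.005,0,0],[0,-0.005,0,0],[0,-0.005,0,0]]])

```text
time: 11.22
ee_pos: [0.5407, -0.2131, 0.0581]
tcp_rot: [-180.0, 0.0, 14.5]
wrist_force: [-0.1, 0.3, -0.3]
opening: -0.0
grasp_force: 0.0
```

Call:
play_rows(steps=[[[0,-0.005,0,0],[0,-0.005,0,0],[0,-0.005,0,0],[0,-0.005,0,0],[0,-0.005,0,0]]])

```text
time: 11.63
ee_pos: [0.5344, -0.1889, 0.0582]
tcp_rot: [-180.0, 0.0, 14.5]
wrist_force: [-0.1, -0.7, 0.0]
opening: -0.0004
grasp_force: 0.0
```

Call:
play_rows(steps=[[[0,-0.006,0,0],[0,-0.006,0,0],[0,-0.006,0,0],[0,-0.006,0,0],[0,-0.006,0,0]]])

```text
time: 12.05
ee_pos: [0.5268, -0.1597, 0.0582]
tcp_rot: [-180.0, -0.0, 14.5]
wrist_force: [0.0, -0.0, -0.3]
opening: -0.0
grasp_force: 0.0
```

```bash
python3 st.py; python3 wall.py
```

```text
12.05 crate xy [0.0009 0.0339] z 0.0582 rot [-1.79998024e+02 -1.74251573e-03  1.45456177e+01] want yaw 14.511546452919674 F [ 0.0140861  -0.00389762 -0.30960942] -2.1671115987495348e-05
side a_up blue 0.82; side a_flat blue 1.0; side b_up blue 0.0; side b_flat blue 0.9; side first_up blue 0.88; side last_up blue 0.41; 
top a_up blue 0.0; top a_flat blue 0.37; top b_up blue 0.09; top b_flat blue 0.5; top first_up blue 0.0; top last_up blue 0.65;
```

```bash
cat > edge.py <<'E'
from h import *
from workcell import bot
def mask(im):
    im=im.astype(int); return (im[...,0]>80)&(im[...,0]>1.6*im[...,2])&(im[...,0]>1.25*im[...,1])
import sys
N=mask(bot.camera("side")["img"]); O=mask(cv2.imread("pics/side0.png"))
for m,n in((O,"start"),(N,"now")):
    m=m.copy();m[:,:240]=0;m[:,400:]=0
    r=[]
    for row in range(256,376,6):
        c=np.flatnonzero(m[row]); r.append((row,int(c.min()),int(c.max())) if len(c) else (row,))
    print(n,r)
E
python3 edge.py
```

```text
start [(256,), (262, 324, 344), (268, 315, 348), (274, 280, 353), (280, 259, 358), (286, 251, 362), (292, 251, 367), (298, 252, 372), (304, 253, 380), (310, 254, 379), (316, 257, 379), (322, 258, 379), (328, 261, 378), (334, 263, 379), (340, 266, 363), (346, 269, 344), (352, 271, 330), (358, 274, 311), (364, 277, 291), (370,)]
now [(256,), (262, 333, 344), (268, 335, 345), (274, 280, 344), (280, 259, 344), (286, 251, 345), (292, 252, 344), (298, 252, 371), (304, 253, 372), (310, 254, 373), (316, 263, 375), (322, 259, 375), (328, 262, 377), (334, 265, 378), (340, 268, 363), (346, 270, 341), (352, 273, 333), (358, 276, 311), (364, 277, 298), (370, 281, 281)]
```

```bash
python3 - <<'E'
from h import *
from workcell import bot
a=np.load("crate.npy");co,si=np.cos(a[2]),np.sin(a[2])
W=lambda x,y,z:[a[0]+co*x-si*y,a[1]+si*x+co*y,z]
c=bot.camera("side")
for t in np.arange(0,1.6,.2):
    print(t.round(1),proj(c,W(-.094,.07-.0805*np.sin(t),.0155+.0805*np.cos(t))).round(1),proj(c,W(.094,.07-.0805*np.sin(t),.0155+.0805*np.cos(t))).round(1))
E
```

```text
0.0 [378.2 298.3] [272.9 331.1]
0.2 [373.7 293.5] [270.  325.4]
0.4 [369.6 290.4] [267.4 321.5]
0.6 [365.8 289.1] [265.3 319.5]
0.8 [362.6 289.5] [263.7 319.4]
1.0 [360.1 291.6] [262.7 321.1]
1.2 [358.2 295.2] [262.3 324.5]
1.4 [357.1 300. ] [262.4 329.3]
```

Call:
play_rows(steps=[[[0,-0.005,0,0],[0,-0.005,0,0],[0,-0.005,0,0],[0,-0.005,0,0],[0,0,0,0]]])

```text
time: 12.67
ee_pos: [0.5217, -0.1401, 0.0582]
tcp_rot: [-180.0, 0.0, 14.6]
wrist_force: [-0.1, 0.3, 0.6]
opening: 0.0
grasp_force: 0.0
```

Call:
play_rows(steps=[[[0,0.005,-0.03,0],[0,0.005,-0.03,0],[0,0,-0.03,0],[0,0,0,0],[0,0,0,0]]])

```text
time: 13.08
ee_pos: [0.5255, -0.1509, 0.15]
tcp_rot: [179.9, -0.2, 14.5]
wrist_force: [-0.2, 0.7, 0.2]
opening: 0.0
grasp_force: 0.0
```

```bash
python3 st.py; python3 edge.py;  python3 wall.py
```

```text
13.0833 crate xy [-0.      0.0251] z 0.15 rot [ 1.79897044e+02 -1.70802824e-01  1.45410283e+01] want yaw 14.511546452919674 F [-0.20984262  0.69568527  0.18527825] 3.1468826888699315e-05
start [(256,), (262, 324, 344), (268, 315, 348), (274, 280, 353), (280, 259, 358), (286, 251, 362), (292, 251, 367), (298, 252, 372), (304, 253, 380), (310, 254, 379), (316, 257, 379), (322, 258, 379), (328, 261, 378), (334, 263, 379), (340, 266, 363), (346, 269, 344), (352, 271, 330), (358, 274, 311), (364, 277, 291), (370,)]
now [(256,), (262, 324, 344), (268, 316, 345), (274, 280, 344), (280, 259, 344), (286, 251, 345), (292, 251, 344), (298, 252, 348), (304, 253, 353), (310, 255, 361), (316, 264, 365), (322, 259, 370), (328, 262, 374), (334, 265, 378), (340, 265, 363), (346, 268, 339), (352, 271, 333), (358, 274, 311), (364, 276, 298), (370, 280, 280)]
side a_up blue 0.82; side a_flat blue 1.0; side b_up blue 0.0; side b_flat blue 1.0; side first_up blue 0.82; side last_up blue 0.65; 
top a_up blue 0.0; top a_flat blue 0.43; top b_up blue 0.0; top b_flat blue 0.5; top first_up blue 0.0; top last_up blue 0.65;
```

Call:
play_rows(steps=[[[0,-0.03,0,0],[0,-0.037,0,0],[0,-0.037,0,0],[0,-0.037,0,0],[0,-0.034,0,0]]])

```text
time: 13.65
ee_pos: [0.4791, 0.0203, 0.1468]
tcp_rot: [-180.0, 0.1, 14.5]
wrist_force: [0.5, -0.1, 0.4]
opening: 0.0001
grasp_force: 0.0
```

Call:
play_rows(steps=[[[0,0,0.03,0],[0,0,0.03,0],[0,0,0.03,0],[0,0,0,0],[0,0,0,0]]])

```text
time: 14.07
ee_pos: [0.4789, 0.0188, 0.0567]
tcp_rot: [-179.9, 0.2, 14.5]
wrist_force: [-0.6, -0.4, 1.1]
opening: -0.0001
grasp_force: 0.0
```

Call:
play_rows(steps=[[[0,0.008,0,0],[0,0.008,0,0],[0,0.007,0,0],[0,0.006,0,0],[0,0.006,0,0]]])

```text
time: 14.48
ee_pos: [0.49, -0.0162, 0.059]
tcp_rot: [180.0, -0.1, 14.5]
wrist_force: [-0.1, -0.4, 0.6]
opening: -0.0004
grasp_force: 0.0
```

Call:
play_rows(steps=[[[0,0.005,0,0],[0,0.005,0,0],[0,0.005,0,0],[0,0.005,0,0],[0,0.005,0,0]]])

```text
time: 14.9
ee_pos: [0.4957, -0.0398, 0.0581]
tcp_rot: [-180.0, 0.0, 14.5]
wrist_force: [0.6, 0.4, 0.3]
opening: 0.0001
grasp_force: 0.0
```

Call:
play_rows(steps=[[[0,0.005,0,0],[0,0.005,0,0],[0,0.005,0,0],[0,0.005,0,0],[0,0.005,0,0]]])

```text
time: 15.32
ee_pos: [0.502, -0.064, 0.0582]
tcp_rot: [-180.0, 0.0, 14.5]
wrist_force: [0.2, -0.9, -0.0]
opening: 0.0001
grasp_force: 0.1
```

Call:
play_rows(steps=[[[0,0.006,0,0],[0,0.006,0,0],[0,0.006,0,0],[0,0.006,0,0],[0,0.006,0,0]]])

```text
time: 15.73
ee_pos: [0.5096, -0.0932, 0.0582]
tcp_rot: [180.0, 0.0, 14.5]
wrist_force: [0.3, -0.1, 0.4]
opening: 0.0001
grasp_force: 0.0
```

Call:
play_rows(steps=[[[0,0.006,0,0],[0,0.006,0,0],[0,0.006,0,0],[0,0.006,0,0],[0,0.006,0,0]]])

```text
time: 16.15
ee_pos: [0.5171, -0.1222, 0.0582]
tcp_rot: [180.0, 0.0, 14.5]
wrist_force: [0.5, -0.7, 0.0]
opening: 0.0001
grasp_force: 0.0
```

```bash
python3 st.py; python3 edge.py|tail -1; python3 shot.py s5.png
```

```text
16.15 crate xy [ 0.0009 -0.0048] z 0.0582 rot [1.79999019e+02 1.42856216e-03 1.45412139e+01] want yaw 14.511546452919674 F [ 0.47813154 -0.66247482  0.02559521] 0.00014722192379304215
now [(256,), (262,), (268, 343, 350), (274, 325, 349), (280, 319, 347), (286, 280, 345), (292, 258, 344), (298, 255, 348), (304, 254, 353), (310, 255, 361), (316, 263, 365), (322, 259, 370), (328, 262, 374), (334, 265, 378), (340, 265, 363), (346, 268, 339), (352, 271, 333), (358, 274, 311), (364, 276, 298), (370, 280, 281)]
```

Call:
play_rows(steps=[[[0,0.005,0,0],[0,0.005,0,0],[0,0.005,0,0],[0,0.005,0,0],[0,0.005,0,0]]])

```text
time: 16.67
ee_pos: [0.5234, -0.1463, 0.0582]
tcp_rot: [180.0, -0.0, 14.5]
wrist_force: [-0.1, -0.7, -0.3]
opening: -0.0001
grasp_force: 0.0
```

Call:
play_rows(steps=[[[0,0,-0.03,0],[0,0,-0.03,0],[0,0,0,0],[0,0,0,0],[0,0,0,0]]])

```text
time: 17.08
ee_pos: [0.5232, -0.146, 0.1178]
tcp_rot: [-180.0, 0.0, 14.5]
wrist_force: [0.3, -0.1, -0.3]
opening: 0.0002
grasp_force: 0.0
```

```bash
python3 st.py; python3 edge.py|tail -1; python3 - <<'E'
from h import *
from workcell import bot
a=np.load("crate.npy");co,si=np.cos(a[2]),np.sin(a[2])
W=lambda x,y,z:[a[0]+co*x-si*y,a[1]+si*x+co*y,z]
c=bot.camera("side")
for t in [0,.2,.4,.6,.8,1.36,1.57]:
    print(t,proj(c,W(-.094,-.07+.074*np.sin(t),.022+.074*np.cos(t))).round(1),proj(c,W(.094,-.07+.074*np.sin(t),.022+.074*np.cos(t))).round(1))
E
```

```text
17.0833 crate xy [0.0009 0.0198] z 0.1178 rot [-1.79998836e+02  7.01726588e-03  1.45322380e+01] want yaw 14.511546452919674 F [ 0.31116407 -0.09137423 -0.26290874] 0.00019039700991605894
now [(256,), (262,), (268, 343, 350), (274, 322, 349), (280, 319, 347), (286, 280, 345), (292, 258, 344), (298, 255, 348), (304, 254, 353), (310, 255, 361), (316, 263, 365), (322, 259, 370), (328, 262, 374), (334, 265, 378), (340, 265, 363), (346, 268, 339), (352, 271, 333), (358, 274, 311), (364, 276, 298), (370, 280, 281)]
0 [343.6 254.8] [249.1 280.6]
0.2 [346.8 259.5] [251.4 285.9]
0.4 [350.  265.4] [253.8 292.5]
0.6 [353.  272.2] [256.3 299.9]
0.8 [355.6 279.6] [258.7 308. ]
1.36 [359.9 300.4] [263.9 330.2]
1.57 [360.2 307.1] [265.  337.1]
```

Call:
play_rows(steps=[[[0,-0.025,-0.01,0],[0,-0.035,0,0],[0,-0.035,0,0],[0,-0.035,0,0],[0,-0.03,0,0]]])

```text
time: 17.6
ee_pos: [0.4818, 0.0107, 0.1272]
tcp_rot: [-180.0, 0.1, 14.5]
wrist_force: [-0.1, 0.1, -0.7]
opening: -0.0001
grasp_force: 0.0
```

Call:
play_rows(steps=[[[0,0,0.025,0],[0,0,0.025,0],[0,0,0.02,0],[0,0,0.012,0],[0,0,0.005,0]]])

```text
time: 18.02
ee_pos: [0.4815, 0.0091, 0.0386]
tcp_rot: [-179.9, 0.2, 14.5]
wrist_force: [0.7, 0.8, 0.6]
opening: 0.0
grasp_force: 0.0
```

Call:
play_rows(steps=[[[0,0.006,0,0],[0,0.007,0,0],[0,0.007,0,0],[0,0.006,0,0],[0,0.006,0,0]]])

```text
time: 18.43
ee_pos: [0.4919, -0.0229, 0.0421]
tcp_rot: [180.0, -0.1, 14.5]
wrist_force: [0.1, 0.3, 0.2]
opening: 0.0002
grasp_force: 0.0
```

Call:
play_rows(steps=[[[0,0.005,0,0],[0,0.005,0,0],[0,0.005,0,0],[0,0.005,0,0],[0,0.005,0,0]]])

```text
time: 18.85
ee_pos: [0.4975, -0.0466, 0.0412]
tcp_rot: [-180.0, 0.0, 14.5]
wrist_force: [0.5, -0.4, 0.4]
opening: -0.0
grasp_force: 0.0
```

Call:
play_rows(steps=[[[0,0.005,0,0],[0,0.005,0,0],[0,0.005,0,0],[0,0.005,0,0],[0,0.005,0,0]]])

```text
time: 19.27
ee_pos: [0.5038, -0.0708, 0.0412]
tcp_rot: [-180.0, 0.0, 14.5]
wrist_force: [-0.0, 0.2, 0.3]
opening: 0.0
grasp_force: 0.0
```

```bash
python3 st.py; python3 edge.py|tail -1
```

```text
19.2667 crate xy [ 0.0009 -0.058 ] z 0.0412 rot [-1.79999742e+02  2.52041655e-03  1.45475646e+01] want yaw 14.511546452919674 F [-0.01530822  0.16407503  0.34453034] 4.432457586814755e-05
now [(256,), (262,), (268, 343, 350), (274, 323, 349), (280, 319, 347), (286, 280, 345), (292, 258, 344), (298, 255, 348), (304, 254, 353), (310, 255, 361), (316, 263, 365), (322, 259, 370), (328, 262, 374), (334, 265, 378), (340, 265, 363), (346, 268, 339), (352, 271, 333), (358, 274, 311), (364, 276, 298), (370,)]
```

Call:
play_rows(steps=[[[0,0.004,0,0],[0,0.004,0,0],[0,0.004,0,0],[0,0.004,0,0],[0,0.004,0,0]]])

```text
time: 19.73
ee_pos: [0.5088, -0.09, 0.0412]
tcp_rot: [180.0, -0.0, 14.5]
wrist_force: [0.2, 0.3, -0.5]
opening: 0.0001
grasp_force: 0.0
```

```bash
python3 edge.py|tail -1
```

```text
now [(256,), (262,), (268,), (274,), (280, 354, 355), (286, 334, 348), (292, 326, 344), (298, 293, 348), (304, 273, 352), (310, 257, 361), (316, 263, 365), (322, 259, 370), (328, 262, 374), (334, 265, 378), (340, 265, 363), (346, 268, 339), (352, 271, 333), (358, 274, 311), (364, 276, 298), (370, 280, 280)]
```

Call:
play_rows(steps=[[[0,0.004,0,0],[0,0.004,0,0],[0,0.004,0,0],[0,0.004,0,0],[0,0.004,0,0]]])

```text
time: 20.2
ee_pos: [0.5138, -0.1094, 0.0412]
tcp_rot: [-180.0, -0.0, 14.5]
wrist_force: [0.3, -0.7, 0.2]
opening: -0.0002
grasp_force: 0.0
```

```bash
python3 st.py; python3 edge.py|tail -1
```

```text
20.2 crate xy [ 0.0009 -0.018 ] z 0.0412 rot [-1.79999875e+02 -4.66035334e-04  1.45415471e+01] want yaw 14.511546452919674 F [ 0.29034134 -0.68981418  0.2473839 ] -0.0001614386294055143
now [(256,), (262,), (268,), (274,), (280,), (286, 343, 346), (292, 323, 351), (298, 303, 357), (304, 283, 359), (310, 262, 361), (316, 256, 366), (322, 259, 370), (328, 262, 374), (334, 265, 378), (340, 265, 363), (346, 268, 339), (352, 271, 333), (358, 274, 311), (364, 276, 298), (370, 280, 281)]
```

Call:
play_rows(steps=[[[0,0,-0.015,0],[0,0,-0.02,0],[0,0.005,-0.005,0],[0,0.005,0,0],[0,0,0,0]]])

```text
time: 20.67
ee_pos: [0.5165, -0.1196, 0.0808]
tcp_rot: [180.0, -0.0, 14.5]
wrist_force: [-0.8, 0.4, -0.2]
opening: -0.0001
grasp_force: 0.0
```

```bash
python3 st.py; python3 shot.py s6.png
```

```text
20.6667 crate xy [ 0.0008 -0.0075] z 0.0808 rot [ 1.79982055e+02 -1.48046931e-02  1.45110780e+01] want yaw 14.511546452919674 F [-0.79023898  0.36910232 -0.17048248] -0.00014622884152983866
```

View pics/s6.png

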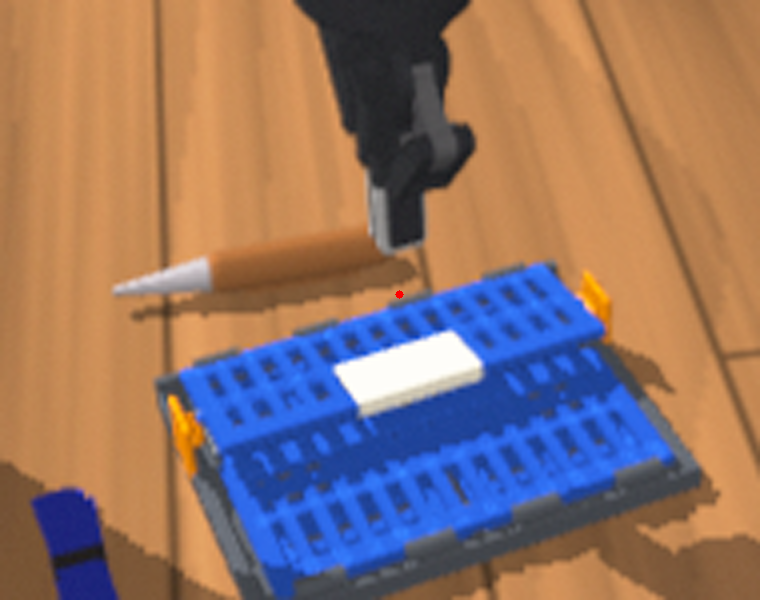

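Call:
play_rows(steps=[[[0,0,0.01,0],[0,0,0.01,0],[0,0,0.008,0],[0,0,0.005,0],[0,0,0.002,0]]])

```text
time: 21.13
ee_pos: [0.5153, -0.1184, 0.0443]
tcp_rot: [-179.9, 0.1, 14.5]
wrist_force: [0.3, 0.1, 0.5]
opening: 0.0003
grasp_force: 0.0
```

Call:
play_rows(steps=[[[0,0,0.002,0],[0,0,0.002,0],[0,0,0.001,0],[0,0,0,0],[0,0,0,0]]])

```text
time: 21.55
ee_pos: [0.5164, -0.1187, 0.0415]
tcp_rot: [180.0, -0.0, 14.5]
wrist_force: [0.2, -0.2, 1.4]
opening: -0.0
grasp_force: 0.0
```

Call:
play_rows(steps=[[[0,0,0.001,0],[0,0,0.001,0],[0,0,0.001,0],[0,0,0,0],[0,0,0,0]]])

```text
time: 21.97
ee_pos: [0.5162, -0.1187, 0.0381]
tcp_rot: [-180.0, 0.0, 14.5]
wrist_force: [-0.2, -0.8, -0.4]
opening: -0.0003
grasp_force: 0.0
```

Call:
play_rows(steps=[[[0,0,0.001,0],[0,0,0.001,0],[0,0,0.001,0],[0,0,0,0],[0,0,0,0]]])

```text
time: 22.38
ee_pos: [0.5161, -0.1187, 0.0351]
tcp_rot: [-180.0, 0.0, 14.5]
wrist_force: [0.2, 0.1, -0.1]
opening: 0.0004
grasp_force: 0.0
```

Call:
play_rows(steps=[[[0,0,0.001,0],[0,0,0.001,0],[0,0,0.001,0],[0,0,0.001,0],[0,0,0,0]]])

```text
time: 22.8
ee_pos: [0.5161, -0.1187, 0.0309]
tcp_rot: [-180.0, 0.0, 14.5]
wrist_force: [0.5, 0.2, 0.3]
opening: 0.0
grasp_force: 0.0
```

Call:
play_rows(steps=[[[0,0,0.001,0],[0,0,0.001,0],[0,0,0.001,0],[0,0,0.001,0],[0,0,0,0]]])

```text
time: 23.22
ee_pos: [0.516, -0.1187, 0.0269]
tcp_rot: [-180.0, 0.0, 14.5]
wrist_force: [-0.3, 0.0, 0.1]
opening: 0.0001
grasp_force: 0.0
```

```bash
cat > tip.py <<'E'
from h import *
from workcell import bot
# dark/grey tip: lowest dark pixel above the blue/white around predicted column
c=bot.camera("side");o=bot.get_obs();p=proj(c,o["ee_pos"]);im=c["img"].astype(int)
print("tcp",o["ee_pos"].round(4),"px",p.round(1),"F",o["wrist_force"].round(1))
g=(im.max(2)<75)
for col in range(int(p[0])-6,int(p[0])+8,2):
    print(col,[tuple(int(v) for v in im[r,col]) for r in range(int(p[1])-18,int(p[1])+8,2)])
E
python3 tip.py
```

```text
tcp [ 0.5161 -0.1187  0.0271] px [311.1 315.4] F [-0.  -0.3  0.6]
305 [(138, 140, 144), (142, 145, 146), (140, 142, 145), (146, 146, 148), (194, 103, 70), (246, 165, 131), (249, 253, 254), (249, 253, 254), (249, 253, 254), (249, 253, 254), (249, 253, 254), (208, 226, 232), (178, 197, 205)]
307 [(104, 104, 105), (110, 111, 112), (118, 118, 121), (126, 128, 129), (135, 136, 139), (238, 225, 224), (249, 253, 254), (249, 253, 254), (249, 253, 254), (249, 253, 254), (246, 252, 253), (177, 198, 205), (174, 172, 172)]
309 [(45, 42, 42), (42, 39, 39), (44, 41, 40), (44, 40, 40), (94, 95, 96), (247, 246, 247), (249, 253, 254), (249, 253, 254), (249, 253, 254), (249, 253, 254), (235, 247, 250), (178, 196, 204), (170, 151, 151)]
311 [(42, 38, 39), (41, 39, 38), (42, 38, 39), (41, 38, 39), (157, 131, 121), (249, 253, 254), (249, 253, 254), (249, 253, 254), (249, 253, 254), (249, 253, 254), (212, 228, 234), (178, 197, 205), (131, 92, 81)]
313 [(40, 39, 40), (40, 38, 36), (42, 39, 38), (38, 36, 38), (224, 203, 194), (249, 253, 254), (249, 253, 254), (249, 253, 254), (249, 253, 254), (249, 253, 254), (180, 200, 207), (174, 176, 179), (152, 68, 32)]
315 [(40, 38, 40), (43, 37, 38), (39, 37, 37), (69, 66, 69), (245, 243, 244), (249, 253, 254), (249, 253, 254), (249, 253, 254), (249, 253, 254), (186, 205, 214), (177, 196, 204), (161, 152, 153), (154, 67, 32)]
317 [(167, 85, 61), (106, 86, 80), (159, 93, 69), (241, 121, 70), (248, 252, 253), (249, 253, 254), (249, 253, 254), (249, 253, 254), (234, 245, 248), (173, 191, 199), (178, 197, 206), (167, 107, 87), (154, 67, 31)]
```

Call:
play_rows(steps=[[[0,0.003,0,0],[0,0.003,0.001,0],[0,0,0.001,0],[0,0,0.001,0],[0,0,0.001,0]]])

```text
time: 23.68
ee_pos: [0.5177, -0.1246, 0.023]
tcp_rot: [-180.0, 0.0, 14.5]
wrist_force: [-0.3, 0.9, 0.3]
opening: -0.0002
grasp_force: 0.0
```

Call:
play_rows(steps=[[[0,0,0.001,0],[0,0,0.001,0],[0,0,0.001,0],[0,0,0,0],[0,0,0,0]]])

```text
time: 24.1
ee_pos: [0.5177, -0.1244, 0.0201]
tcp_rot: [-180.0, 0.0, 14.5]
wrist_force: [-0.6, 0.0, -0.3]
opening: 0.0004
grasp_force: 0.0
```

Call:
play_rows(steps=[[[0,0,0.001,0],[0,0,0.001,0],[0,0,0.001,0],[0,0,0,0],[0,0,0,0]]])

```text
time: 24.52
ee_pos: [0.5177, -0.1245, 0.0171]
tcp_rot: [-180.0, 0.0, 14.5]
wrist_force: [-0.5, 0.5, -0.1]
opening: 0.0004
grasp_force: 0.0
```

Call:
play_rows(steps=[[[0,0,0.001,0],[0,0,0.001,0],[0,0,0,0],[0,0,0,0],[0,0,0,0]]])

```text
time: 24.93
ee_pos: [0.5177, -0.1245, 0.0152]
tcp_rot: [-180.0, 0.0, 14.5]
wrist_force: [0.8, -0.2, -0.3]
opening: 0.0002
grasp_force: 0.0
```

Call:
play_rows(steps=[[[0,0,0.001,0],[0,0,0.001,0],[0,0,0.001,0],[0,0,0,0],[0,0,0,0]]])

```text
time: 25.35
ee_pos: [0.5176, -0.1245, 0.0121]
tcp_rot: [-180.0, 0.0, 14.5]
wrist_force: [-1.2, 0.4, -0.5]
opening: 0.0
grasp_force: 0.0
```

```bash
python3 tip.py | cut -c1-400; python3 edge.py | tail -1
```

```text
tcp [ 0.5177 -0.1245  0.0122] px [312.7 323.4] F [ 0.2 -0.2 -0. ]
306 [(158, 159, 161), (131, 132, 135), (141, 144, 146), (199, 213, 220), (243, 250, 252), (249, 253, 254), (249, 253, 254), (186, 207, 214), (175, 185, 190), (150, 67, 31), (154, 68, 32), (158, 67, 27), (154, 66, 30)]
308 [(135, 137, 139), (134, 135, 137), (137, 138, 140), (138, 138, 141), (150, 153, 157), (237, 247, 250), (241, 250, 252), (177, 196, 204), (170, 158, 157), (155, 69, 33), (155, 68, 32), (155, 67, 30), (143, 63, 30)]
310 [(48, 47, 46), (52, 48, 50), (59, 58, 58), (59, 56, 56), (97, 96, 99), (156, 169, 174), (194, 213, 221), (177, 197, 205), (142, 118, 114), (154, 69, 33), (154, 68, 31), (156, 67, 32), (158, 69, 32)]
312 [(42, 40, 40), (43, 39, 40), (41, 40, 39), (40, 36, 36), (99, 103, 104), (161, 178, 186), (174, 194, 201), (178, 196, 204), (136, 72, 49), (155, 68, 33), (157, 69, 32), (154, 68, 33), (154, 68, 31)]
314 [(43, 40, 41), (41, 36, 38), (45, 42, 42), (40, 37, 35), (126, 135, 138), (165, 182, 190), (177, 197, 204), (172, 167, 167), (153, 68, 31), (158, 72, 37), (157, 70, 32), (153, 67, 31), (151, 65, 29)]
316 [(41, 38, 37), (43, 37, 40), (44, 40, 39), (41, 37, 37), (151, 164, 170), (170, 188, 196), (177, 197, 204), (159, 117, 106), (154, 68, 33), (154, 68, 30), (161, 71, 35), (162, 71, 35), (154, 68, 33)]
318 [(183, 196, 204), (151, 158, 163), (151, 158, 162), (146, 155, 160), (161, 177, 186), (174, 192, 200), (177, 196, 204), (146, 77, 53), (153, 67, 31), (156, 69, 32), (149, 64, 30), (153, 67, 31), (154, 66, 31)]
now [(256,), (262,), (268,), (274,), (280,), (286, 343, 346), (292, 330, 351), (298, 303, 357), (304, 283, 359), (310, 262, 361), (316, 256, 366), (322, 259, 370), (328, 262, 374), (334, 265, 378), (340, 265, 363), (346, 268, 339), (352, 271, 333), (358, 274, 311), (364, 276, 298), (370, 280, 281)]
```

Call:
play_rows(steps=[[[0,0,0.001,0],[0,0,0.001,0],[0,0,0,0],[0,0,0,0],[0,0,0,0]]])

```text
time: 25.87
ee_pos: [0.5177, -0.1245, 0.0102]
tcp_rot: [-180.0, -0.0, 14.5]
wrist_force: [-0.2, 0.2, 0.1]
opening: -0.0
grasp_force: 0.0
```

Call:
play_rows(steps=[[[0,0,0.001,0],[0,0,0.001,0],[0,0,0,0],[0,0,0,0],[0,0,0,0]]])

```text
time: 26.28
ee_pos: [0.5177, -0.1245, 0.0082]
tcp_rot: [-180.0, 0.0, 14.5]
wrist_force: [0.2, -0.2, 0.3]
opening: -0.0002
grasp_force: 0.0
```

Call:
play_rows(steps=[[[0,0,0.001,0],[0,0,0.001,0],[0,0,0,0],[0,0,0,0],[0,0,0,0]]])

```text
time: 26.7
ee_pos: [0.5177, -0.1245, 0.0062]
tcp_rot: [-180.0, 0.0, 14.5]
wrist_force: [-0.2, -0.6, -0.2]
opening: -0.0
grasp_force: 0.0
```

Call:
play_rows(steps=[[[0,0,0.001,0],[0,0,0.001,0],[0,0,0,0],[0,0,0,0],[0,0,0,0]]])

```text
time: 27.12
ee_pos: [0.5178, -0.1247, 0.0044]
tcp_rot: [180.0, -0.0, 14.5]
wrist_force: [-0.5, -2.0, 3.7]
opening: -0.0001
grasp_force: 1.9
```

Call:
play_rows(steps=[[[0,0,0.001,0],[0,0,0.001,0],[0,0,0,0],[0,0,0,0],[0,0,0,0]]])

```text
time: 27.53
ee_pos: [0.5179, -0.1245, 0.0022]
tcp_rot: [180.0, -0.0, 14.5]
wrist_force: [0.2, -0.9, 3.0]
opening: 0.0001
grasp_force: 1.5
```

```bash
python3 edge.py | tail -1
```

```text
now [(256,), (262,), (268,), (274,), (280,), (286, 343, 345), (292, 327, 351), (298, 330, 355), (304, 283, 360), (310, 263, 361), (316, 255, 366), (322, 259, 370), (328, 262, 374), (334, 265, 378), (340, 265, 363), (346, 268, 338), (352, 271, 333), (358, 274, 311), (364, 276, 298), (370, 280, 280)]
```

Call:
play_rows(steps=[[[0,0,0.001,0],[0,0,0.001,0],[0,0,0,0],[0,0,0,0],[0,0,0,0]]])

```text
time: 28.0
ee_pos: [0.5172, -0.1242, -0.0004]
tcp_rot: [-180.0, 0.1, 14.5]
wrist_force: [0.2, -0.7, 0.1]
opening: -0.0001
grasp_force: 0.0
```

Call:
play_rows(steps=[[[0,0,0.001,0],[0,0,0.001,0],[0,0,0,0],[0,0,0,0],[0,0,0,0]]])

```text
time: 28.42
ee_pos: [0.5177, -0.1245, -0.0019]
tcp_rot: [-180.0, 0.0, 14.5]
wrist_force: [-0.2, -0.2, 0.3]
opening: -0.0001
grasp_force: 0.0
```

Call:
play_rows(steps=[[[0,0,0.001,0],[0,0,0.001,0],[0,0,0.001,0],[0,0,0,0],[0,0,0,0]]])

```text
time: 28.83
ee_pos: [0.5176, -0.1245, -0.0049]
tcp_rot: [-180.0, 0.0, 14.5]
wrist_force: [0.9, 1.0, -0.2]
opening: -0.0001
grasp_force: 0.0
```

Call:
play_rows(steps=[[[0,0,0.001,0],[0,0,0.001,0],[0,0,0,0],[0,0,0,0],[0,0,0,0]]])

```text
time: 29.25
ee_pos: [0.5177, -0.1245, -0.0068]
tcp_rot: [180.0, 0.0, 14.5]
wrist_force: [0.3, -0.1, -0.8]
opening: 0.0
grasp_force: 0.0
```

```bash
python3 edge.py | tail -1
```

```text
now [(256,), (262,), (268,), (274,), (280,), (286, 343, 345), (292, 324, 350), (298, 330, 354), (304, 283, 358), (310, 264, 361), (316, 255, 366), (322, 258, 370), (328, 261, 374), (334, 264, 378), (340, 265, 363), (346, 268, 339), (352, 271, 333), (358, 274, 311), (364, 276, 298), (370, 280, 281)]
```

Continue until it bottoms out gently.

Call:
play_rows(steps=[[[0,0,0.001,0],[0,0,0.001,0],[0,0,0,0],[0,0,0,0],[0,0,0,0]]])

```text
time: 29.72
ee_pos: [0.5178, -0.1246, -0.0086]
tcp_rot: [180.0, -0.0, 14.5]
wrist_force: [-1.3, -0.1, 3.9]
opening: 0.0001
grasp_force: 1.8
```

Call:
play_rows(steps=[[[0,0,0.001,0],[0,0,0.0005,0],[0,0,0,0],[0,0,0,0],[0,0,0,0]]])

```text
time: 30.13
ee_pos: [0.5179, -0.1246, -0.0088]
tcp_rot: [180.0, -0.1, 14.5]
wrist_force: [-5.9, 0.8, 15.6]
opening: 0.0
grasp_force: 7.5
```

Call:
play_rows(steps=[[[0,0,-0.003,0],[0,0,-0.01,0],[0,0,-0.03,0],[0,0,-0.035,0],[0,0,-0.035,0]]])

```text
time: 30.55
ee_pos: [0.517, -0.1244, 0.1039]
tcp_rot: [-180.0, 0.1, 14.5]
wrist_force: [0.8, 0.5, 0.6]
opening: -0.0001
grasp_force: 0.0
```

Call:
play_rows(steps=[[[0,0,-0.03,0],[0,0,-0.01,0],[0,0,0,0],[0,0,0,0],[0,0,0,0]]])

```text
time: 30.97
ee_pos: [0.5171, -0.1243, 0.1409]
tcp_rot: [-179.9, 0.1, 14.5]
wrist_force: [0.6, 0.0, -0.5]
opening: 0.0001
grasp_force: 0.0
```

```bash
python3 st.py; python3 edge.py | tail -1; python3 - <<'E'
from h import *
from workcell import bot
# label-holder position before (1.36 rest) and now
c=bot.camera("side")["img"]; m=cv2.inRange(c,(225,235,235),(255,255,255))[280:340,270:350]
q=np.argwhere(m); print("white rows/cols now",q.min(0)+[280,270],q.max(0)+[280,270],q.mean(0)+[280,270])
b=cv2.imread("pics/s6.png"); b=cv2.resize(b,(190,150),interpolation=cv2.INTER_AREA)
m=cv2.inRange(b,(225,235,235),(255,255,255))[60:120,60:140];q=np.argwhere(m);print("at catches",q.min(0)+[280,270],q.max(0)+[280,270],q.mean(0)+[280,270])
E
```

```text
30.9667 crate xy [ 0.0015 -0.0028] z 0.1409 rot [-1.79935113e+02  1.21207764e-01  1.45405495e+01] want yaw 14.511546452919674 F [ 0.57297363  0.02339594 -0.5173889 ] 0.0001248974101362343
now [(256,), (262,), (268,), (274,), (280,), (286, 343, 345), (292, 323, 350), (298, 303, 354), (304, 283, 358), (310, 264, 361), (316, 255, 366), (322, 258, 370), (328, 261, 374), (334, 264, 378), (340, 265, 363), (346, 268, 339), (352, 271, 333), (358, 274, 311), (364, 276, 298), (370, 280, 281)]
white rows/cols now [307 294] [327 329] [316.65632458 311.7875895 ]
at catches [303 294] [320 329] [311.35534591 311.25157233]
```

```bash
python3 -c "
from workcell import bot
print(bot.job_done())"
```

```text
the job is handed in; nothing more can be done
None
```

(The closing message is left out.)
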